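# Lock a keyhole carrier plate onto the sloping test stand

## Task

Take the sample carrier plate that has the keyhole by its black grip, press the large end of the keyhole over the stud head on the sloping stand until the plate lies flat on the deck, then slide it straight down the slope until the stud is fully home at the end of the narrow slot, and let go. Do it gently, feeling for the stud: the carrier must never be pushed against the stand with more than 30 N. Leave the plate with the plain round hole and everything else on the bench where it is.

Things in the scene. Friction and masses are not known exactly. Their poses are not given: they have to be found in the camera images.
- deck: Sloping aluminium deck of the fixed test stand, 175 mm up the slope by 200 mm across, tilted 15 degrees, low edge towards the robot. Origin on its face at the middle of the dark T-slot groove that runs across it, 100 mm above the bench. x points straight up the slope, y along the groove, z out of the face. The face runs from x = -105 to +70 mm.
- groove_mid (a point): The deck's origin again, same axes. One steel mushroom stud is clamped in the groove, square to the face, at x = 0 but anywhere from y = +5 to +27 mm: not measured, to be seen or found by feel; it does not move. Shank 6 mm diameter, from 0 to 7 mm above the face; head 14 mm diameter, from 7 to 11.5 mm, bevelled to 10 mm diameter at its top.
- carrier_grip (a point): Centre of the black upright grip of the loose carrier (0.14 to 0.25 kg), 36 mm above its underside. Grip: 12 mm thick along x, 44 mm along y, from 5 to 55 mm above the underside. Plate axes: x from the grip towards the keyhole and its narrow end, z up. It lies flat on the bench. To mount: plate x up the slope (along deck x), underside on the deck.
- keyhole (a point): Centre of the large end of the keyhole through the carrier plate, at its underside: 40 mm along plate x from the grip point and 36 mm lower. Same axes. Large end 17 mm across (octagon); the slot, 9 mm wide, runs from it along +x and ends 24 mm from this point, so when locked the stud's axis stands 21 mm along +x from this point (this point at deck x = -21 mm).
- carrier: The same carrier plate, aluminium, 120 (x) by 80 (y) by 5 mm; origin at the centre of its underside, 34 mm along x from the grip.
- stand: The whole fixed test stand with deck and stud; origin on the bench under the deck's origin, base plate 200 by 210 mm.
- spare_mid (a point): Bystander: a like plate and grip but with a plain round hole and no slot; point at the middle of the plate's upper face, 5 mm above its underside.
- wash_bottle_mid (a point): Bystander: white bottle, 60 mm diameter, 170 mm tall; its centre.
- beaker_mid (a point): Bystander: glass beaker, 68 mm diameter, 85 mm tall; its centre.
- dish_mid (a point): Bystander: clear flat dish, 90 mm diameter, 16 mm tall; its centre.
- driver_mid (a point): Bystander: screwdriver lying on the bench; near its middle.
- notebook_mid (a point): Bystander: closed blue book, 150 by 210 by 18 mm; its centre.
- mouse_mid (a point): Bystander: black computer mouse, 100 by 58 by 24 mm; its centre.
- jar_mid (a point): Bystander: small amber jar with black cap, 52 mm diameter, 70 mm tall; its centre.
Not all that is in view belongs to the job. Leave any pink or red look-alike of the carrier alone.

How it is judged (in metres and radians):
On the way:
1. the large end of the keyhole is down over the stud head: carrier underside within 5 mm of the deck face with the hole's centre within 6 mm of the stud along the slope (x of keyhole in the frame of deck between -0.006 and 0.006 m and y of keyhole in the frame of deck between 0 and 0.032 m and z of keyhole in the frame of deck between -0.003 and 0.005 m), for 0.05 s.
At the end, for the whole second after the job is handed in: The carrier lies flat on the deck (keyhole point within 3 mm of the face, parallel within 0.06 rad), slid down to the slot's end (that point 17.5 to 24.5 mm below the groove line, 0 to 32 mm to +y of its middle), plate straight up the slope within 0.15 rad, released and at rest (x of keyhole in the frame of deck between -0.0245 and -0.0175 m and z of keyhole in the frame of deck between -0.003 and 0.003 m and y of keyhole in the frame of deck between 0 and 0.032 m and angle between the z axis of keyhole and the z axis of deck, either way round below 0.06 rad and angle between the x axis of keyhole and the x axis of deck, either way round below 0.15 rad and linear speed of carrier below 0.01 m/s); the robot touches nothing.
It fails at once if the carrier is pushed against the stand or its stud with more than 30 N (contact force between carrier and stand above 30 N).
It fails at once if the robot pushes on the stand itself with more than 30 N (contact force between any of the fingers, the arm and stand above 30 N).
It fails at once if a bystander is moved by more than 30 mm (distance of any of spare_mid, wash_bottle_mid, beaker_mid, dish_mid, driver_mid, notebook_mid, mouse_mid, jar_mid from where it was at the start of the episode above 0.03 m).
It also fails if it takes over 64 s, if anything falls off the work surface, if the arm or the gripper's body presses on something with over 40 N, if the wrist force passes 120 N, or if a joint passes its speed limit or range.

## Robot

A 6-joint arm with a two-finger parallel gripper is mounted at the origin on the work surface. World frame = base frame: x ahead of the robot, y to its left, z up, the work surface at z = 0. Lengths are in mm, angles in rad, forces in N, time in s.
With the tool pointing down it reaches from about 325 to 875 mm from the base axis. Payload 4.4 kg.
Tool frame: the origin (TCP) lies on the centre line of the jaws, within the pads' length; the fingertips stand ahead of it and the grasp point (between the pads) lies 6 mm ahead of it (ctrl.tcp_to_tips is the z of the fingertips in the tool frame, in mm); z points along the fingers, y is the direction in which the jaws open and shut (so a half turn about z gives the same grasp; the last joint's range is limited). The gripper opens to 85 mm and grips with 20 to 120 N. Pads are 22 mm wide; open, the fingers measure 114 mm over their backs; the gripper's body (76 mm by 85 mm) begins 54 mm behind the grasp point. The pads swing forward as they close: fully open they stand 13 mm farther back than shut.
Start: joints at [-1.28, 0.207, 1.542, -0, 1.393, -0.15], TCP at [245.32, -520.044, 256.282] pointing down, gripper open.
Joint ranges: [-2.73, 2.73], [-0.86, 2.22], [0.23, 2.46], [-1.11, 4.25], [0.08, 2.63], [-2.82, 2.82]. Speed limits (rad/s): [2.79, 2.79, 3.14, 3.14, 3.14, 3.14].

## Interface

Orientations are given as a 3x3 rotation matrix whose columns are the frame's x, y, z axes.
In Python, from plant import ctrl, sensors, optics gives the robot as it stands. Calls block until the motion is done:
- ctrl.move_ptp(position, orientation): joint-space move of the TCP to a pose.
- ctrl.move_l(position, rot=None, vel=150, threshold=None): straight line of the TCP; rot=None keeps the orientation; vel is the mean speed in mm/s. With threshold (N) it stops when the force on the tool has changed by that much, and returns True; else False.
- ctrl.set_joints(angles): joint-space move.
- ctrl.gripper_to(opening, force=None): finger opening in mm; force is the grip in N (None keeps the last); returns when the fingers have stopped.
- ctrl.hold(seconds).
- ctrl.solve_ik(position, orientation): joint angles nearest the present ones, or None.
- sensors.read_state(): the state.
- optics.grab_frame(name): name is "side" or "top" or "wrist"; returns (picture, depth): 400x640x3 uint8, red, green, blue; 400x640 float32, mm along the optical axis (not along the pixel's ray), 0 where there is no reading.
- optics.camera_params(name): a dict with "mtx" (3x3 intrinsics, pixels), "R" (3x3) and "t" (3): a world point X has camera coordinates R X + t; the wrist camera has in their place "T_tool_cam" (4x4, takes a point from camera to tool coordinates, whose origin is the TCP and whose axes are the flange's). Camera axes: x right, y down, z forward; pixel columns grow to the right and rows downward; lengths in mm; the calibration is good to about 2 mm. A picture is of the moment at which its call begins: read the wrist's pose just before it. camera_params takes no time and is no camera call.
A pose or a line that the arm cannot do raises ctrl.MotionError and nothing moves.
- ctrl.finish_job(): hands the job in, once; it reports no verdict.
The state is a dict: "t": time; "q": joint angles; "qvel": joint speeds; "tau": joint torques, N m; "eef_pos": TCP position; "eef_rot": TCP orientation; "force": force on the tool from outside, world axes, zero at the start; "wrist_torque": the same for the moment, N m; "grip_width": finger opening in mm.
Only numpy, scipy, OpenCV 4.12 (cv2) and the standard library are available. Lean on these libraries where they do the work, as an engineer would, in place of code of your own. Each camera call takes 0.05 s, during which the arm holds its last target.

## Working session

There is one attempt and no reset: what is moved stays moved. The work goes in short steps, each a Python script; the robot and the scene stay as the last script left them, time stands still between calls to the robot, and variables do not carry over. Pictures are saved under pics/ and viewed, and the job is handed in when it is done.

```bash
ls; mkdir -p pics
python3 - <<'E'
from plant import ctrl,sensors,optics
import cv2,numpy as np
for n in("top","side"):
    im,d=optics.grab_frame(n); cv2.imwrite(f"pics/{n}0.png",im[:,:,::-1]); np.save(f"{n}_d.npy",d)
    p=optics.camera_params(n); print(n,p)
print(sensors.read_state(),ctrl.tcp_to_tips); print(optics.camera_params("wrist"))
E
```

```text
pics
top {'mtx': array([[420.39543195,   0.        , 318.40954448],
       [  0.        , 420.39543195, 202.40458894],
       [  0.        ,   0.        ,   1.        ]]), 'R': array([[ 0.01972861, -0.99977685,  0.0075516 ],
       [-0.98661285, -0.02069068, -0.1617621 ],
       [ 0.16188226, -0.00425916, -0.98680089]]), 't': array([ -22.52719493,  536.88174345, 1121.02755017])}
side {'mtx': array([[504.62846408,   0.        , 323.77627872],
       [  0.        , 504.62846408, 197.44522896],
       [  0.        ,   0.        ,   1.        ]]), 'R': array([[-0.92237897, -0.38601151,  0.01456525],
       [-0.2258101 ,  0.50821624, -0.8310993 ],
       [ 0.3134116 , -0.7698775 , -0.55593327]]), 't': array([ 507.20332759,  187.69175775, 1213.152735  ])}
{'t': 0.1, 'q': array([-1.28050499e+00,  2.07383564e-01,  1.54279863e+00,  2.33967836e-05,
        1.39353527e+00, -1.50525108e-01]), 'qvel': array([-0.00063566, -0.00136944, -0.00256321,  0.0009824 ,  0.0011241 ,
        0.00082369]), 'tau': array([-5.75048598e-04, -3.84090972e+01, -2.92547572e+01, -2.19013727e-04,
        4.86094505e-03
[... 253 characters left out ...]
e-03, -9.99997742e-01]]), 'force': array([-0.50121132, -0.20468108,  0.7617704 ]), 'wrist_torque': array([0.05718176, 0.02545618, 0.0030415 ]), 'grip_width': 85.57599948378271} 25.0
{'mtx': array([[346.12723329,   0.        , 324.90422705],
       [  0.        , 346.12723329, 202.66260297],
       [  0.        ,   0.        ,   1.        ]]), 'T_tool_cam': array([[-1.85899743e-04, -9.50212012e-01, -3.11604073e-01,
         8.07975094e+01],
       [ 9.99999802e-01,  1.06506389e-05, -6.29067746e-04,
         2.72138868e-01],
       [ 6.01066511e-04, -3.11604128e-01,  9.50211822e-01,
        -1.17847738e+02],
       [ 0.00000000e+00,  0.00000000e+00,  0.00000000e+00,
         1.00000000e+00]])}
```

View pics/top0.png

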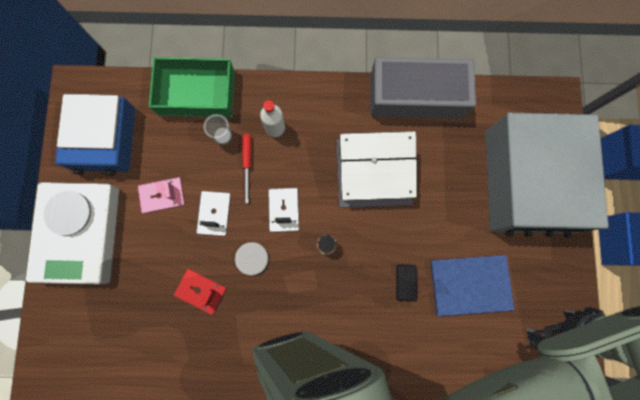

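View pics/side0.png

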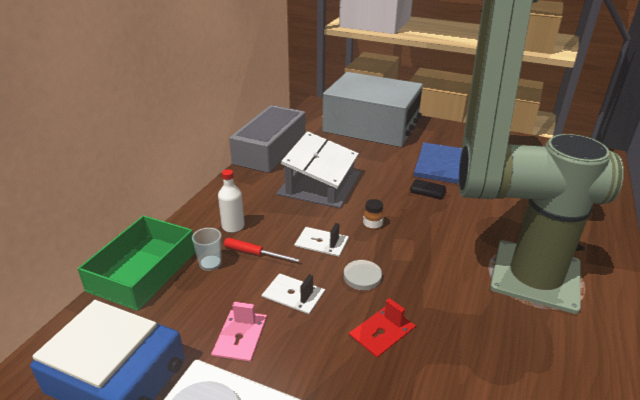

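White plates: the one at top (284,208) seems to have a slot, while the one at (213,212) has a round hole. Pink (160,195) and red (200,291) are look-alikes. I'll confirm with an enlarged crop.

Run:
```python
import cv2,numpy as np
a=cv2.imread("pics/top0.png")
c1=cv2.resize(a[180:245,190:310],None,fx=6,fy=6,interpolation=cv2.INTER_CUBIC)
cv2.imwrite("pics/crop1.png",c1)
c2=cv2.resize(a[120:220,325:430],None,fx=6,fy=6,interpolation=cv2.INTER_CUBIC)
cv2.imwrite("pics/crop2.png",c2[:600])
```

```text
(no output)
```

View pics/crop1.png

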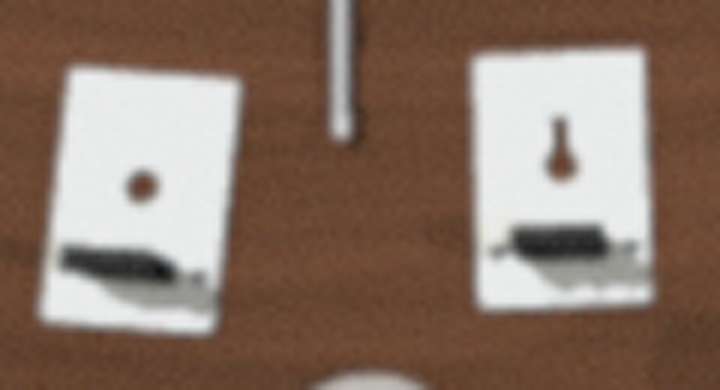

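View pics/crop2.png

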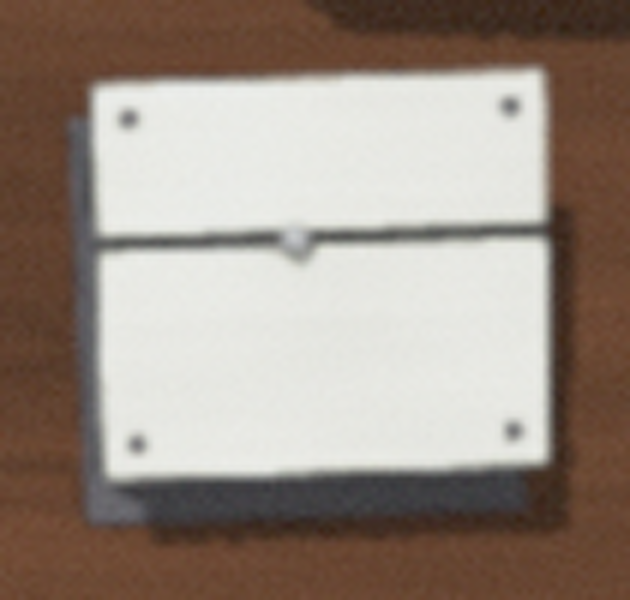

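```bash
cat > h.py <<'E'
from plant import ctrl,sensors,optics
import numpy as np,cv2
def cam(n,st=None):
    p=optics.camera_params(n);K=p["mtx"]
    if n=="wrist":
        T=np.eye(4);T[:3,:3]=st["eef_rot"];T[:3,3]=st["eef_pos"];W=T@p["T_tool_cam"]
        return K,W[:3,:3],W[:3,3]
    return K,p["R"].T,-p["R"].T@p["t"]
def ray(uv,c):
    K,R,o=c; d=R@np.linalg.solve(K,[uv[0],uv[1],1]); return o,d
def onplane(uv,c,p,n):
    o,d=ray(uv,c);p=np.asarray(p,float); s=np.dot(n,p-o)/np.dot(n,d); return o+s*d
def onz(uv,c,z): return onplane(uv,c,[0,0,z],np.array([0,0,1.]))
def proj(X,c):
    K,R,o=c; v=K@(R.T@(np.asarray(X,float)-o)); return v[:2]/v[2]
E
python3 - <<'E'
from h import *
c=cam("top");o1=np.array([190,180]);o2=np.array([325,120])
P=[onz(np.array(u)/6+o1-.42,c,5)for u in[(470,55),(643,48),(653,303),(478,310)]]
print("carrier",np.round(P,1)); 
print([round(np.linalg.norm(P[i]-P[(i+1)%4]),1) for i in range(4)],np.mean(P,0))
print("yaw",[np.arctan2(*(P[a]-P[b])[[1,0]]) for a,b in((0,3),(1,2))])
z=lambda x:100+x*np.sin(np.radians(15))
D=[onz(np.array(u)/6+o2-.42,c,z(x))for u,x in[((92,85),70),((543,68),70),((549,464),-105),((106,480),-105),((96,243),0),((547,230),0)]]
print("deck",np.round(D,1));print([round(np.linalg.norm(D[i]-D[(i+1)%4]),1) for i in range(4)],(D[4]+D[5])/2)
print("yaw",[np.arctan2(*(D[a]-D[b])[[1,0]]) for a,b in((0,3),(1,2))],np.arctan2(*(D[4]-D[5])[:2]*[-1,1]))
print("stud",onz(np.array((296,238))/6+o2-.42,c,111.5))
d=np.load("top_d.npy")
for u in[(284,185),(375,150),(375,185),(360,190)]:
    o,dd=ray(u,c);print(u,o+dd*d[u[1],u[0]])
E
```

```text
carrier [[580.4 134.3   5. ]
 [585.5  51.5   5. ]
 [463.   43.3   5. ]
 [458.  125.7   5. ]]
[np.float64(83.0), np.float64(122.8), np.float64(82.6), np.float64(122.7)] [521.71428197  88.6815014    5.        ]
yaw [np.float64(0.06987243321083432), np.float64(0.06649369746967244)]
deck [[ 711.5  -64.9  118.1]
 [ 723.9 -265.6  118.1]
 [ 553.1 -276.    72.8]
 [ 541.6  -75.8   72.8]
 [ 644.2  -68.5  100. ]
 [ 654.6 -270.4  100. ]]
[np.float64(201.1), np.float64(177.0), np.float64(200.5), np.float64(176.3)] [ 649.40071398 -169.47020617  100.        ]
yaw [np.float64(0.0639801703347066), np.float64(0.06055692905759146)] 0.05143069609271961
stud [ 645.30100664 -156.34885394  111.5       ]
(284, 185) [592.59434629  88.4878302    3.73496596]
(375, 150) [ 671.823362   -159.78909129  107.95448794]
(375, 185) [ 581.54386042 -163.09637487   83.08845952]
(360, 190) [ 567.75370399 -123.09359949   79.00831006]
```

```bash
cat >> h.py <<'E'
def rz(a): c,s=np.cos(a),np.sin(a); return np.array([[c,-s,0],[s,c,0],[0,0,1.]])
def ry(a): c,s=np.cos(a),np.sin(a); return np.array([[c,0,s],[0,1,0],[-s,0,c]])
TILT=np.radians(-15)  # x up slope
def toolrot(P,s):  # P plate/deck axes (cols); s=+1 tool x=+plate y
    x=s*P[:,1]; z=-P[:,2]; y=np.cross(z,x); return np.stack([x,y,z],1)
def shot(name):
    st=sensors.read_state(); im,d=optics.grab_frame("wrist"); cv2.imwrite(f"pics/{name}.png",im[:,:,::-1]); np.savez(f"{name}.npz",d=d,pos=st["eef_pos"],rot=st["eef_rot"]); return st,im,d
E
python3 - <<'E'
from h import *
for s in(1,-1):
    for p,R in(([488,86,36+6],rz(.067)),([488,86,160],rz(.067)),([610,-156,150],rz(.06)@ry(TILT)),([590,-156,110],rz(.06)@ry(TILT))):
        print(s,p,ctrl.solve_ik(np.array(p,float),toolrot(R,s)))
E
```

```text
1 [488, 86, 42] [-4.09850878e-04  3.34980044e-01  1.89213897e+00 -4.44089210e-16
  9.14473637e-01 -6.74098509e-02]
1 [488, 86, 160] [-4.09850878e-04  1.43316222e-01  1.82939388e+00 -4.44089210e-16
  1.16888255e+00 -6.74098509e-02]
1 [610, -156, 150] [-0.44657054  0.29453346  1.69001378  0.15696532  0.93282701 -0.58597957]
1 [590, -156, 110] [-0.46277586  0.31461204  1.76174217  0.17369276  0.84465244 -0.62389174]
-1 [488, 86, 42] None
-1 [488, 86, 160] None
-1 [610, -156, 150] [-0.44657054  0.29453346  1.69001378  0.15696532  0.93282701  2.55561308]
-1 [590, -156, 110] [-0.46277586  0.31461204  1.76174217  0.17369276  0.84465244  2.51770091]
```

Run:
```python
from h import *
R=toolrot(rz(.06),1)
ctrl.move_ptp(np.array([630.,-165,290]),R); ctrl.hold(.2); shot("w_deck")
ctrl.gripper_to(45)
ctrl.move_ptp(np.array([520.,86,190]),toolrot(rz(.067),1)); ctrl.hold(.2); shot("w_car"); print(sensors.read_state()["t"])
```

```text
4.1
```

View pics/w_deck.png

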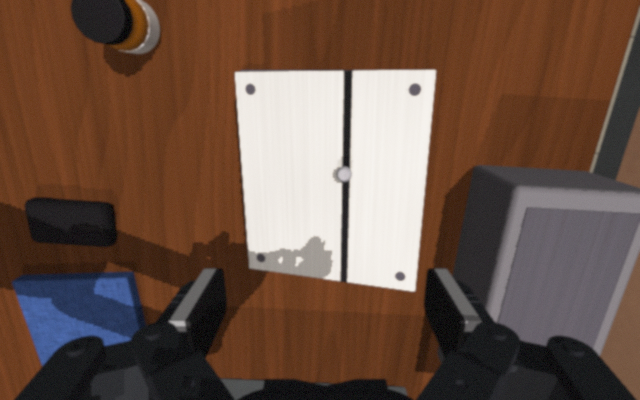

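View pics/w_car.png

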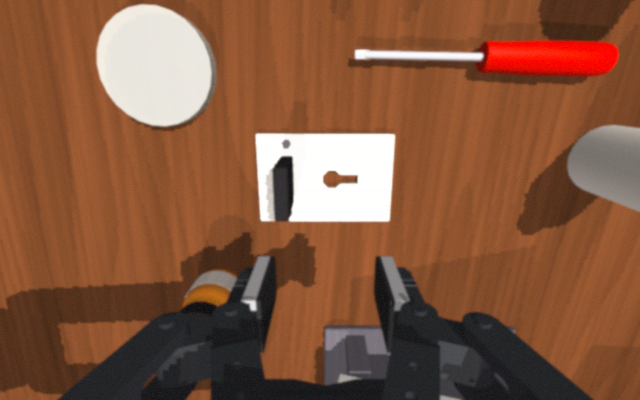

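```bash
python3 - <<'E'
from h import *
from scipy.optimize import least_squares
def load(n):
    z=np.load(n+".npz"); return cv2.imread(f"pics/{n}.png"),z["d"],cam("wrist",dict(eef_pos=z["pos"],eef_rot=z["rot"]))
def quad(im,box,extra=5,thr=150):
    x0,y0,x1,y1=box;g=im[y0:y1,x0:x1].min(2)
    m=(g>thr).astype(np.uint8)*255; m=cv2.morphologyEx(m,cv2.MORPH_CLOSE,np.ones((25,25)))
    cs,_=cv2.findContours(m,0,2);c=max(cs,key=cv2.contourArea);h=cv2.convexHull(c)
    for e in np.linspace(1,15,60):
        q=cv2.approxPolyDP(h,e,True)
        if len(q)==4: return q[:,0]+[x0,y0]
im,d,c=load("w_car")
q=quad(im,(240,110,420,240)); print("car px",q.tolist())
q=sorted(q.tolist()); P=[onz(u,c,5) for u in q]; print(np.round(P,1))
A=np.array(P);print("dists",[round(np.linalg.norm(A[i]-A[j]),1) for i,j in((0,1),(2,3),(0,2),(1,3),(0,3),(1,2))], "centre",A.mean(0))
bl=A[:2];br=A[2:];v=br.mean(0)-bl.mean(0);print("yaw",np.arctan2(v[1],v[0]))
# keyhole px
for u in((331.5,179.5),(357,179.5)): print("kh upper",onz(u,c,5))
# grip top
for u in((283,157),(291,157),(283,220),(274,168),(290,218),(275,219)): print(u,onz(u,c,55))
for u in((331,145),(380,210),(283,190)):
    o,dd=ray(u,c);print("depth",u,o+dd*d[u[1],u[0]])
im,d,c=load("w_deck")
q=quad(im,(225,55,445,300),thr=120);print("deck px",q.tolist())
zs=lambda x:100+x*np.sin(np.radians(15))
for u,x in(((236,72),-105),((435,70),70),((415,291),70),((250,269),-105),((348,70),0),((344,282),0)):print(u,np.round(onz(u,c,zs(x)),1))
print("stud top",onz((344,174),c,111.1))
for u in((290,150),(390,150),(290,220),(390,230),(344,174)):
    o,dd=ray(u,c);print("depth",u,np.round(o+dd*d[u[1],u[0]],1))
t=cam("top");print("jar",onz((327,240),t,70),"dish",onz((251,259),t,16),"bottle",onz((272,128),t,85),"driver",onz((247,168),t,15), onz((247,202),t,10))
E
python3 - <<'E'
import cv2
a=cv2.imread("pics/w_car.png");cv2.imwrite("pics/c3.png",cv2.resize(a[120:235,245:405],None,fx=5,fy=5,interpolation=cv2.INTER_CUBIC))
a=cv2.imread("pics/w_deck.png");cv2.imwrite("pics/c4.png",cv2.resize(a[140:210,300:390],None,fx=8,fy=8,interpolation=cv2.INTER_CUBIC))
E
```

```text
car px [[394, 135], [389, 220], [260, 219], [257, 133]]
[[460.9 125.2   5. ]
 [464.   45.6   5. ]
 [584.8  52.4   5. ]
 [579.4 131.1   5. ]]
dists [np.float64(79.6), np.float64(78.9), np.float64(143.7), np.float64(143.7), np.float64(118.7), np.float64(121.0)] centre [522.25680939  88.58254158   5.        ]
yaw 0.052934002832906654
kh upper [528.12223958  87.97707392   5.        ]
kh upper [551.1132442   89.45645969   5.        ]
(283, 157) [489.19969957 115.45932659  55.        ]
(291, 157) [495.09516174 115.83983123  55.        ]
(283, 220) [490.55635515  65.63863254  55.        ]
(274, 168) [482.72675783 106.74448393  55.        ]
(290, 218) [495.97245617  67.66268161  55.        ]
(275, 219) [484.28640479  66.07700695  55.        ]
depth (331, 145) [525.45474792 119.10091937   5.86415725]
depth (380, 210) [575.17311187  61.79001272   5.16975075]
depth (283, 190) [489.93932012  90.23650665  55.47106455]
deck px [[444, 69], [415, 299], [251, 267], [225, 72]]
(236, 72) [544.5 -75.9  72.8]
(435, 70) [711.  -66.7 118.1]
(415, 291) [ 723.  -265.1  118.1]
(250, 269) [ 555.3 -276.1   72.8]
(348, 70) [644.1 -69.8 100. ]
(344, 282) [ 655.9 -270.   100. ]
stud top [ 646.63275916 -155.69825921  111.1       ]
depth (290, 150) [ 596.6 -141.3   87.9]
depth (390, 150) [ 684.6 -132.4  110.8]
depth (290, 220) [ 598.3 -211.7   85.5]
depth (390, 230) [ 693.  -206.   111.7]
depth (344, 174) [ 646.6 -155.7  111.2]
jar [431.75284805 -36.41602228  70.        ] dish [378.855833   172.04573049  16.        ] bottle [735.01481307 120.21734669  85.        ] driver [637.86346464 195.51880505  15.        ] [539.67544013 191.68400432  10.        ]
```

View pics/c3.png

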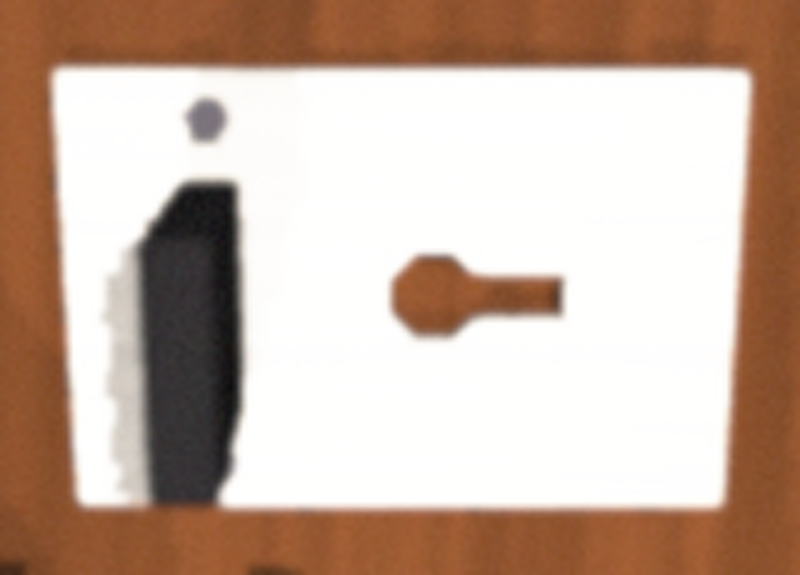

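View pics/c4.png

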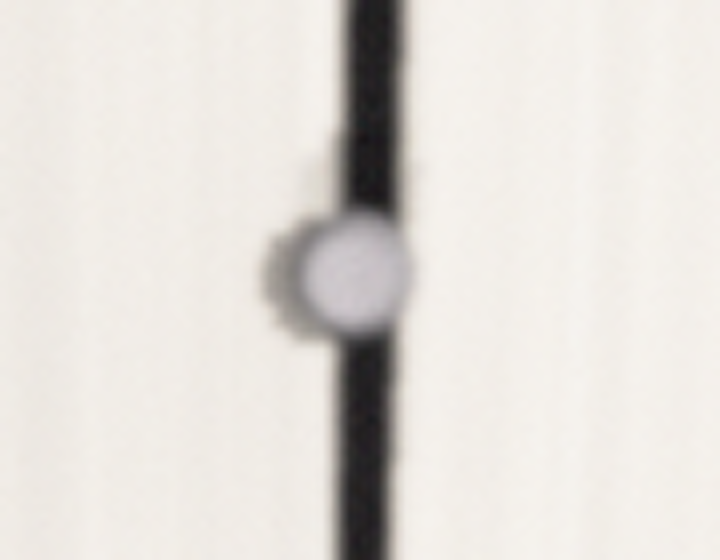

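Run:
```python
from h import *
R=toolrot(rz(.058),1)
ctrl.move_ptp(np.array([488.3,86.7,115.]),R)
print(ctrl.move_l(np.array([488.3,86.7,42.]),vel=80,threshold=6))
s=sensors.read_state();print(s["eef_pos"],s["force"])
ctrl.gripper_to(5,force=60); ctrl.hold(.2)
s=sensors.read_state();print(s["eef_pos"],s["force"],s["grip_width"],s["t"])
```

```text
False
[488.88564205  86.70270769  42.4770931 ] [-0.51462881 -0.05572405  0.27625308]
[488.81781068  86.72337662  42.59213505] [-0.57635645  0.62025917  6.20137394] 11.394171876896689 6.1833
```

```bash
cat >> h.py <<'E'
RD=rz(.06)@ry(TILT); OD=np.array([650.,-169.9,100.])
RT=toolrot(RD,1)
OFF=np.array([-40.,0.,42.5])  # TCP rel. keyhole, deck axes
def todeck(X): return RD.T@(np.asarray(X)-OD)
def tcp_for(k): return OD+RD@(np.asarray(k,float)+OFF)
def fdeck(s): return RD.T@s["force"]
E
python3 - <<'E'
from h import *
print("stud",todeck([646.6,-155.7,111.1]))
s=sensors.read_state();p=s["eef_pos"].copy();p[2]=190
ctrl.move_l(p,vel=150); 
k=[0,14,45]
ctrl.move_ptp(tcp_for(k),RT); ctrl.hold(.4)
s,im,d=shot("w_hover");print(s["force"],s["wrist_torque"],todeck(s["eef_pos"]),tcp_for(k)-s["eef_pos"],s["grip_width"],s["t"]); print(s["eef_rot"].T@RT)
im,_=optics.grab_frame("side");cv2.imwrite("pics/side1.png",im[:,:,::-1])
E
```

```text
stud [ 0.4171284  14.37832529 11.37979639]
[ 0.648665   -0.40715245 -2.28064029] [-0.06087109  0.27496463  0.00296741] [-39.77242832  14.7210379   87.62909357] [-0.14283373 -0.73091805 -0.1835947 ] 11.146566611342022 8.7583
[[ 9.99999321e-01 -1.15038557e-03 -1.87598888e-04]
 [ 1.15035297e-03  9.99999323e-01 -1.73791762e-04]
 [ 1.87798689e-04  1.73575839e-04  9.99999967e-01]]
```

View pics/w_hover.png

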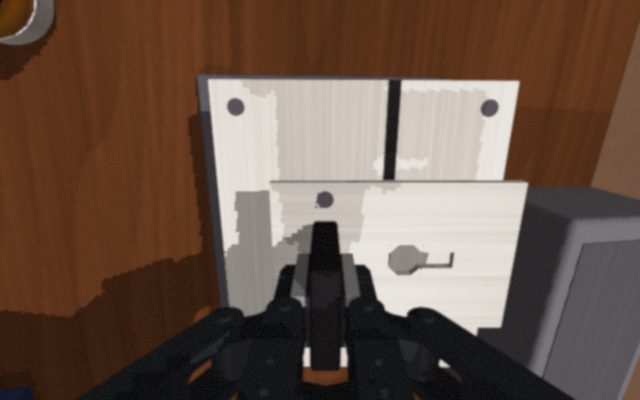

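View pics/side1.png

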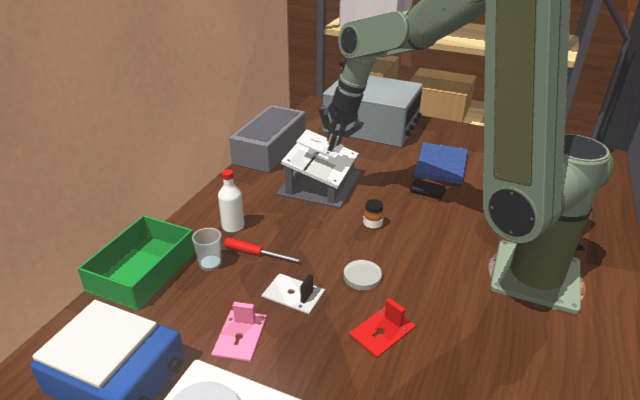

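Run:
```python
import cv2
from h import *
a=cv2.imread("pics/w_hover.png");cv2.imwrite("pics/c5.png",cv2.resize(a[225:295,370:470],None,fx=8,fy=8,interpolation=cv2.INTER_CUBIC))
p=optics.camera_params("wrist");T=p["T_tool_cam"];c=(p["mtx"],T[:3,:3],T[:3,3])
for u in((389,260),(404.5,260),(421,260),(404.5,246),(404.5,275),(453,259),(272,182),(527,182)): print(u,onz(u,c,37.5))
d=np.load("w_hover.npz")["d"]
for u in((404,260),(480,230),(370,220),(440,220)):
    o,dd=ray(u,c);print("depth tool",u,o+dd*d[u[1],u[0]])
```

```text
(389, 260) [-0.85441472 32.66874562 37.5       ]
(404.5, 260) [-0.86311979 40.41055578 37.5       ]
(421, 260) [-0.87238766 48.65288521 37.5       ]
(404.5, 246) [ 6.81147034 39.8632983  37.5       ]
(404.5, 275) [-9.32897559 41.0142366  37.5       ]
(453, 259) [-0.33489802 64.57717378 37.5       ]
(272, 182) [ 39.3966696  -23.80278558  37.5       ]
(527, 182) [39.30162603 94.31268279 37.5       ]
depth tool (404, 260) [  80.29860983    0.51205064 -117.71874208]
depth tool (480, 230) [15.21840043 75.95862546 37.66977458]
depth tool (370, 220) [20.38352745 22.37448823 37.8798305 ]
depth tool (440, 220) [20.58683892 55.85338034 37.26863845]
```

View pics/c5.png

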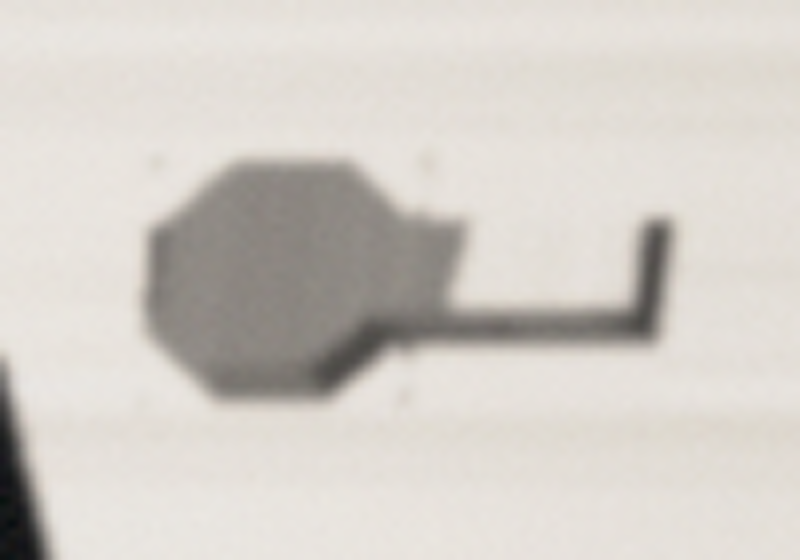

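```bash
cat >> h.py <<'E'
OFF=np.array([-40.2,.7,42.5])
def key(s): return todeck(s["eef_pos"])-OFF
def rep(tag):
    s=sensors.read_state();print(tag,"key",np.round(key(s),2),"F",np.round(fdeck(s),2),"M",np.round(RD.T@s["wrist_torque"],2),"t",round(s["t"],2));return s
E
python3 - <<'E'
from h import *
b=np.array([-.2,-.6,0])
ctrl.move_l(tcp_for(np.array([.2,14.4,20])+b),RT,vel=60);ctrl.hold(.3)
s=rep("20")
b=b+np.array([.2,14.4,20])-key(s);b[2]=0
ctrl.move_l(tcp_for(np.array([.2,14.4,14])+b),RT,vel=20);ctrl.hold(.3);rep("14")
r=ctrl.move_l(tcp_for(np.array([.2,14.4,-.5])+b),RT,vel=8,threshold=5);print(r,b);rep("end")
ctrl.hold(.2);rep("end2")
shot("w_press")
E
```

```text
20 key [ 0.32 13.67 20.4 ] F [ 0.57  0.86 -2.62] M [-0.02  0.24  0.04] t 9.72
14 key [-0.02 14.48 14.1 ] F [-0.23 -0.03 -1.62] M [0.01 0.26 0.02] t 10.47
True [-0.3212848   0.13395451  0.        ]
end key [-0.16 14.57  0.45] F [1.55 0.27 4.8 ] M [-0.06 -0.01 -0.01] t 12.03
end2 key [-0.17 14.56  0.44] F [ 0.67 -0.26  4.99] M [-0.12 -0.04 -0.03] t 12.22
```

View pics/w_press.png

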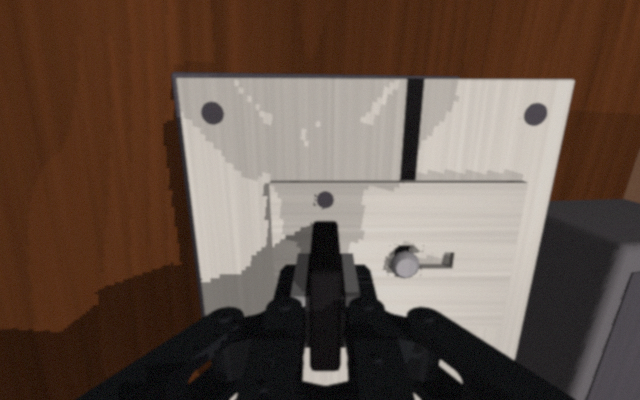

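Run:
```python
from h import *
b=np.array([-.3,.1,0])
r=ctrl.move_l(tcp_for(np.array([-10,14.4,.4])+b),RT,vel=12,threshold=9);print(r);ctrl.hold(.2);rep("mid")
if not r:
    r=ctrl.move_l(tcp_for(np.array([-21.8,14.4,.4])+b),RT,vel=10,threshold=7);print(r);ctrl.hold(.2);rep("end")
shot("w_slid")
```

```text
False
mid key [-10.48  14.46   0.46] F [1.11 0.04 5.07] M [-0.08 -0.15  0.  ] t 13.32
False
end key [-22.07  14.44   0.47] F [ 2.22 -0.42  4.98] M [-0.12 -0.27 -0.02] t 14.85
```

View pics/w_slid.png

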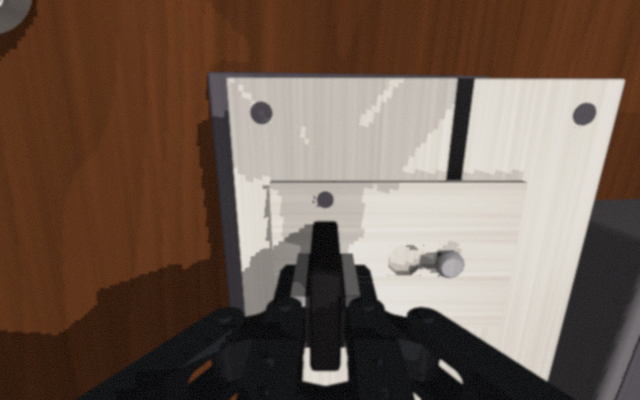

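Run:
```python
from h import *
b=np.array([-.3,.1,0])
r=ctrl.move_l(tcp_for(np.array([-24.5,14.4,.4])+b),RT,vel=5,threshold=6);print(r);rep("a");ctrl.hold(.3);rep("end")
```

```text
True
a key [-22.36  14.4    0.47] F [1.22 0.17 1.73] M [0.03 0.15 0.04] t 15.28
end key [-22.    14.33   0.53] F [-0.47 -0.08 -1.69] M [0.01 0.33 0.05] t 15.57
```

Run:
```python
from h import *
b=np.array([-.3,.1,-.2])
r=ctrl.move_l(tcp_for(np.array([-25,14.4,.4])+b),RT,vel=5,threshold=8);print(r);rep("a");ctrl.hold(.3);rep("end");shot("w_slid2")
a=cv2.imread("pics/w_slid2.png");cv2.imwrite("pics/c6.png",cv2.resize(a[225:295,370:470],None,fx=8,fy=8,interpolation=cv2.INTER_CUBIC))
```

```text
False
a key [-22.67  13.93   1.07] F [ 6.8   0.16 -4.13] M [ 0.08 -0.78  0.05] t 16.77
end key [-22.65  13.92   1.07] F [ 6.12  0.07 -4.33] M [ 0.11 -0.77 -0.  ] t 17.07
```

View pics/c6.png

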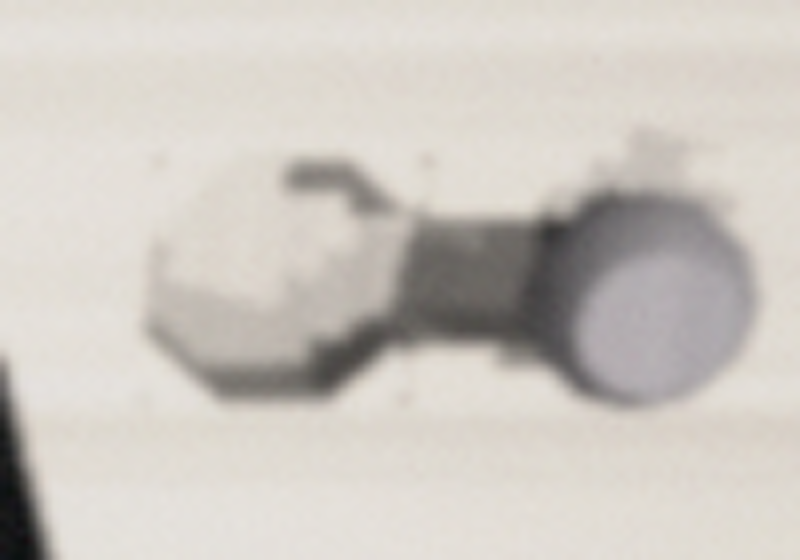

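Run:
```python
from h import *
ctrl.move_l(tcp_for([-22.2,14.4,.4]),RT,vel=6);ctrl.hold(.3);s=rep("relaxed")
ctrl.gripper_to(32);ctrl.hold(.3);rep("open")
p=sensors.read_state()["eef_pos"]
ctrl.move_l(p+RD@[0,0,90],RT,vel=80);ctrl.hold(.3);s,im,d=shot("w_final");print(s["force"],s["t"])
im,_=optics.grab_frame("side");cv2.imwrite("pics/side2.png",im[:,:,::-1])
```

```text
relaxed key [-22.2   14.28   0.48] F [ 1.19 -1.6   1.11] M [-0.13 -0.08 -0.01] t 18.08
open key [-22.23  14.43   0.4 ] F [ 0.71 -0.45  1.01] M [-0.02  0.15  0.04] t 18.72
[ 1.04047522 -0.10917788  0.37058801] 20.2917
```

View pics/w_final.png

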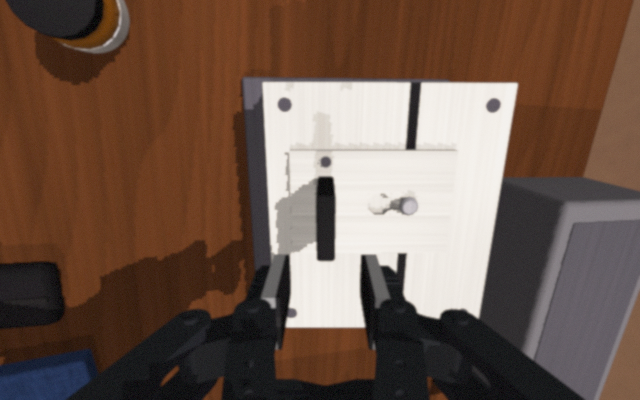

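View pics/side2.png

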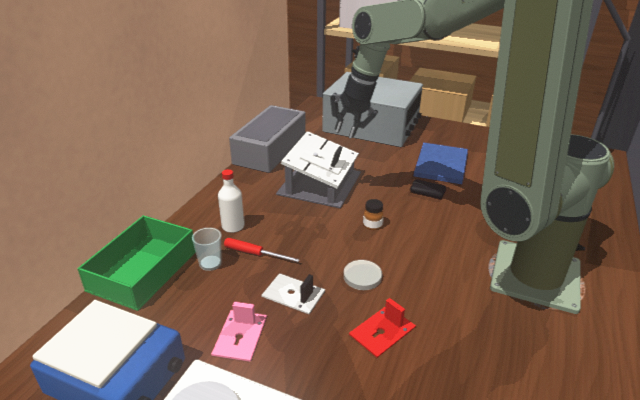

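Run:
```python
from h import *
z=np.load("w_final.npz");c=cam("wrist",dict(eef_pos=z["pos"],eef_rot=z["rot"]));d=z["d"];n=RD[:,2]
up=OD+5*n
for nm,u in(("plate far L",(290,150)),("far R",(456,150)),("hole",(379,203)),("grip-top far",(326,178))): print(nm,np.round(todeck(onplane(u,c,up,n)),1))
print("stud",todeck(onplane((409,205),c,OD+11.5*n,n)))
def fit(b):
    P=[]
    for v in range(b[1],b[3]):
        for u in range(b[0],b[2]):
            o,r=ray((u,v),c);P.append(todeck(o+r*d[v,u]))
    P=np.array(P);A=np.c_[P[:,:2],np.ones(len(P))];return np.linalg.lstsq(A,P[:,2],rcond=None)[0],P.mean(0)
print("plate",fit((345,158,450,190)));print("deck",fit((300,105,400,140)))
a=cv2.imread("pics/w_final.png");cv2.imwrite("pics/c7.png",cv2.resize(a[140:265,280:465],None,fx=4,fy=4,interpolation=cv2.INTER_CUBIC))
```

```text
plate far L [-86.7  54.4   5. ]
far R [31.2 54.3  5. ]
hole [-21.6  14.7   5. ]
grip-top far [-61.1  33.9   5. ]
stud [-0.73223536 15.32640303 11.5       ]
plate (array([ -0.05843445,   0.73495612, -22.00688937]), array([-9.81201972, 37.46527852,  6.10180634]))
deck (array([ -0.04048614,   0.46413245, -34.47739179]), array([-44.59148671,  73.45027949,   1.41860322]))
```

View pics/c7.png

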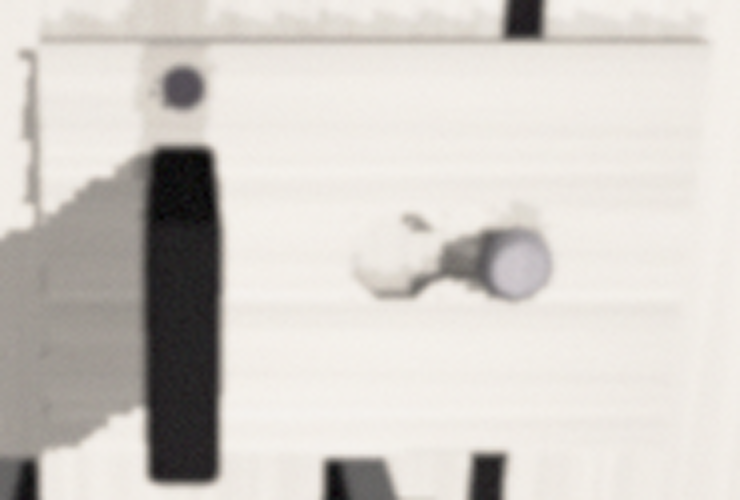

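Run:
```python
from h import *
z=np.load("w_final.npz");c=cam("wrist",dict(eef_pos=z["pos"],eef_rot=z["rot"]));d=z["d"]
for nm,(u0,v0) in dict(plUL=(345,160),plUR=(442,160),plLR=(442,235),plLL=(345,235),dkU=(340,115),dkR=(480,200),dkL=(277,150)).items():
    P=np.array([todeck(ray((u,v),c)[0]+ray((u,v),c)[1]*d[v,u]) for v in range(v0-5,v0+6) for u in range(u0-5,u0+6) if d[v,u]>0])
    print(nm,len(P),np.round(np.median(P,0),2))
```

```text
plUL 121 [-47.53  47.32   5.39]
plUR 121 [21.87 47.32  5.44]
plLR 120 [ 28.01 -11.01   5.44]
plLL 120 [-46.49 -11.02   5.39]
dkU 119 [-51.27  78.22   0.29]
dkR 121 [55.71 15.51  0.29]
dkL 121 [-96.59  53.58   0.3 ]
```

The plate lies flat: its upper face is 5.1 mm above the deck at all four corners. The hole centre is at x ≈ -21.6 mm. Handing in.

Run:
```python
from h import *
ctrl.finish_job();print(sensors.read_state()["t"])
```

```text
the job is handed in; nothing more can be done
the job is handed in; nothing more can be done
```

The keyhole carrier is mounted on the stud, slid to the end of its slot and released, and the job is handed in. The clock stood at about 20 s of the 64 s. No verdict is reported back, so these are my own checks.

**What I did:** I took the white plate with the slotted keyhole by its black grip. I lowered it over the stud, which I measured at deck y ≈ +14.4 mm, until the deck stopped it at about 6.5 N. I then slid it down the slope until the slot end pushed back at about 6 N, eased off, opened the fingers and backed away.

**Last checks, all within the limits:**

| Check | Measured | Required |
|---|---|---|
| Keyhole along the slope (deck x) | -21.6 mm | -24.5 to -17.5 mm |
| Keyhole along the groove (deck y) | 14.7 mm | 0 to 32 mm |
| Hole centre to stud axis | 20.9 mm | 21 mm when locked |
| Plate upper face above the deck | 5.1 mm, equal within 0.05 mm at four spots near its corners | 5 mm plate, flat |

The edge of the plate ran straight up the slope, and the side picture showed the other things on the bench where they had been. The force readings I took never showed more than about 7 N at the tool.

**Checks that disagreed:**
- My first depth plane fit gave nonsense slopes because it used too narrow a patch with outliers. Local medians replaced it and were consistent.
- The first slide to the end stopped on a force change without a clear slot-end push. I repeated it and felt the stop clearly.
- During that second push the arm read about 0.6 mm higher, so the plate may have tipped slightly for a moment. It was flat again after release.

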